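Find the full screw tin by its weight

ROBOT

A 6-joint arm with a two-finger parallel gripper is mounted at the origin on a cart in front of the work surface, level with it; the furniture and walls round the work are solid. World frame = base frame: x ahead of the robot, y to its left, z up, the work surface at z = 0. Lengths are in m, angles in rad, forces in N, time in s.
With the tool pointing down it reaches from about 0.3 to 0.775 m from the base axis. Payload 14.6 kg.
Tool frame: the origin (TCP) lies on the front face of the gripper's body, between the roots of the fingers; the fingertips stand 97 mm ahead of it and the grasp point (between the pads) lies 78 mm ahead of it; z points along the fingers, x is the direction in which the jaws open and shut, and the axes are right-handed (so a half turn about z gives the same grasp; the last joint's range is limited). The gripper opens to 94 mm and grips with 3 to 60 N. Pads are 16 mm wide; open, the fingers measure 119 mm over their backs; the gripper's body (75 mm by 177 mm) begins 78 mm behind the grasp point.
Start: joints at [1.172, 0.3, 1.521, -0, 1.321, -0.067], TCP at [0.179, 0.52, 0.303] pointing down, gripper open.
Joint ranges: [-3.03, 3.03], [-0.79, 2.21], [0.23, 2.52], [-1.04, 4.18], [0, 3.07], [-2.55, 2.55]. Speed limits (rad/s): [2.22, 2.22, 2.57, 3.14, 3.14, 3.14].

INTERFACE

Orientations are given as [roll, pitch, yaw] about the fixed x, y, z axes, in that order (R = Rz(yaw) Ry(pitch) Rx(roll)).
In Python, from station import sensors, camera, ctrl gives the robot as it stands.
- The arm moves only by the tool move_arm, never from a script. Its argument "rows" is text: rows parted by semicolons, each of 6 numbers parted by spaces: the shift along the tool's x, y, z in mm, then the turn, a rotation vector about the tool's x, y, z in rad. In form: x y z wx wy wz; .... A call has 1 to 20 rows; each row shifts and turns the pose as measured when the row begins, along the tool's axes as they then stand; what a row does not reach is not made up. A row lasts 1/8 s, in which the tool goes at most 62.5 mm and 10.7 degrees, less where a joint would pass 70% of its speed; a pose out of reach is approached as far as the arm can. A call with a gripper value outside its range is refused whole. "grip" is the opening, from -1 (shut) to 1 (fully open), set as the call begins (left out, the last holds). The fingers move at their own pace and stop on an object; "newtons" is the grip in N (left out, the last holds). Time passes only in rows, so rows that do not move let the fingers close. It gives the time, the measured TCP pose, the force and the opening at its end, in the units of the state.
- sensors.get_obs(): the state, without advancing time (a new reading comes with each control period).
- camera(name): name is "scene" or "side" or "wrist"; returns a dict with "color" (400x640x3 uint8, blue, green, red), "z_map" (400x640 float32, m along the optical axis (not along the pixel's ray), 0 where there is no reading), "mtx" (3x3 intrinsics, pixels), "position" and "attitude" of the camera in the world; the wrist camera has in their place "hand_eye" (4x4, takes a point from camera to tool coordinates, whose origin is the TCP and whose axes are the tool frame's). Camera axes: x right, y down, z forward; pixel columns grow to the right and rows downward; lengths in m; the calibration is good to about 2 mm. A picture is of the moment at which its call begins: read the wrist's pose just before it.
- ctrl.hand_in(): hands the job in, once; it reports no verdict.
The state is a dict: "time_s": time; "qpos": joint angles; "joint_vel": joint speeds; "tau": joint torques, N m; "ee_pos": TCP position; "eef_rot": TCP orientation; "force": force on the tool from outside, world axes, zero at the start; "moment": the same for the moment, N m; "grip_width": finger opening in m.
Only numpy, scipy, OpenCV 4.12 (cv2) and the standard library are available. Lean on these libraries where they do the work, as an engineer would, in place of code of your own. Each camera call takes 0.05 s, during which the arm holds its last target.

TASK

Three identical closed tins stand in the tray's recesses; one is full of screws, the other two are nearly empty, and only their weight tells which. Lift them clear of the tray one at a time to compare, and do not settle for the first one without having lifted a nearly empty one too; set each tin that you do not keep back upright in its own recess and let it go, dropping none and leaving the screwdriver, brass tin and pliers alone. Finish while still holding the full tin, upright and still, at least 10 cm clear above the tray.

Things in the scene. Friction and masses are not known exactly. Their poses are not given: they have to be found in the camera images.
- tray: pale plywood tray screwed to the bench (does not move), 110 x 400 x 18 mm (x, y, z), with three round recesses in a row along its y axis at y = +125, 0 and -125 mm, each 68 mm across and 8 mm deep. Origin: centre of its underside, on the bench top (z = 0); z up. Stands turned by up to 20 degrees
- tin_a_centre (a point): centre (half-way up) of the tin that starts in the left (+y) recess: closed round tin, green sides, bright fixed lid, 58 mm across (60 mm at its two small beads), 76 mm high, this point 38 mm above its underside; z up along its axis. All look alike. One of the three, it may be any, is full and weighs 0.5 to 0.7 kg; the other two weigh 0.15 to 0.25 kg each. The filling has a few mm of play
- tin_b_centre (a point): centre (half-way up) of the tin that starts in the middle recess: closed round tin, green sides, bright fixed lid, 58 mm across (60 mm at its two small beads), 76 mm high, this point 38 mm above its underside; z up along its axis. All look alike. One of the three, it may be any, is full and weighs 0.5 to 0.7 kg; the other two weigh 0.15 to 0.25 kg each. The filling has a few mm of play
- tin_c_centre (a point): centre (half-way up) of the tin that starts in the right (-y) recess: closed round tin, green sides, bright fixed lid, 58 mm across (60 mm at its two small beads), 76 mm high, this point 38 mm above its underside; z up along its axis. All look alike. One of the three, it may be any, is full and weighs 0.5 to 0.7 kg; the other two weigh 0.15 to 0.25 kg each. The filling has a few mm of play
- recess_a (a point): centre of the floor of the tray's left (+y) recess, 10 mm above the bench and 8 mm below the tray's top; a seated tin's centre is 38 mm above it
- recess_b (a point): centre of the floor of the tray's middle recess, 10 mm above the bench and 8 mm below the tray's top; a seated tin's centre is 38 mm above it
- recess_c (a point): centre of the floor of the tray's right (-y) recess, 10 mm above the bench and 8 mm below the tray's top; a seated tin's centre is 38 mm above it
- turnscrew: bystander: screwdriver with brown wooden handle, 230 mm long, about 27 mm high, lying along the robot's side of the tray; origin at the centre of its underside
- brass_tin: bystander: open brass-coloured tin, 58 mm across, 39 mm high, standing behind the tray; origin at the centre of its underside
- pliers: bystander: dark pliers, 61 x 188 x 12 mm, lying flat behind the tray; origin at the centre of its underside

How it is judged:
On the way, in this order (a step that is already met when the one before it is completed fails the run):
1. a nearly empty tin has been lifted clear of its recess (8 mm) (height (world z) of any of fill_scant1, fill_scant2 above 0.021 m), for 0.1 s.
2. it is set back: all three tins stand seated in their recesses and let go (distance between tin_a_centre and recess_a below 0.043 m and horizontal distance between tin_a_centre and recess_a below 0.012 m and angle between each of tin_a_centre, tin_b_centre, tin_c_centre's own z axis and vertical below 0.1 rad and contact force between the fingers and tin_a below 0.05 N and distance between tin_b_centre and recess_b below 0.043 m and horizontal distance between tin_b_centre and recess_b below 0.012 m and contact force between the fingers and tin_b below 0.05 N and distance between tin_c_centre and recess_c below 0.043 m and horizontal distance between tin_c_centre and recess_c below 0.012 m and contact force between the fingers and tin_c below 0.05 N), for 0.1 s.
At the end, for the whole second after the job is handed in: The full tin is held by the fingers, its underside at least 10 cm above the tray's top, within 20 degrees of upright, slower than 5 cm/s; the other two stand let go in their own recesses (resting on the recess floor, within 12 mm of its centre, within 6 degrees of upright) (height (world z) of fill_full above 0.1 m and ((z of tin_a_centre in the frame of tray above 0.156 m and angle between tin_a_centre's own z axis and vertical below 0.35 rad and contact force between the fingers and tin_a above 1 N and linear speed of tin_a below 0.05 m/s and distance between tin_b_centre and recess_b below 0.043 m and horizontal distance between tin_b_centre and recess_b below 0.012 m and angle between each of tin_b_centre, tin_c_centre's own z axis and vertical below 0.1 rad and contact force between the fingers and tin_b below 0.05 N and distance between tin_c_centre and recess_c below 0.043 m and horizontal distance between tin_c_centre and recess_c below 0.012 m and contact force between the fingers and tin_c below 0.05 N) or (z of tin_b_centre in the frame of tray above 0.156 m and angle between tin_b_centre's own z axis and vertical below 0.35 rad and contact force between the fingers and tin_b above 1 N and linear speed of tin_b below 0.05 m/s and distance between tin_a_centre and recess_a below 0.043 m and horizontal distance between tin_a_centre and recess_a below 0.012 m and angle between each of tin_a_centre, tin_c_centre's own z axis and vertical below 0.1 rad and contact force between the fingers and tin_a below 0.05 N and distance between tin_c_centre and recess_c below 0.043 m and horizontal distance between tin_c_centre and recess_c below 0.012 m and contact force between the fingers and tin_c below 0.05 N) or (z of tin_c_centre in the frame of tray above 0.156 m and angle between tin_c_centre's own z axis and vertical below 0.35 rad and contact force between the fingers and tin_c above 1 N and linear speed of tin_c below 0.05 m/s and distance between tin_a_centre and recess_a below 0.043 m and horizontal distance between tin_a_centre and recess_a below 0.012 m and angle between each of tin_a_centre, tin_b_centre's own z axis and vertical below 0.1 rad and contact force between the fingers and tin_a below 0.05 N and distance between tin_b_centre and recess_b below 0.043 m and horizontal distance between tin_b_centre and recess_b below 0.012 m and contact force between the fingers and tin_b below 0.05 N))); the arm keeps its last pose, push and grip.
It fails at once if a tin is let go in the air, more than 2 cm above its recess floor ((z of tin_a_centre in the frame of tray above 0.068 m and contact force between the fingers and tin_a below 0.01 N) or (z of tin_b_centre in the frame of tray above 0.068 m and contact force between the fingers and tin_b below 0.01 N) or (z of tin_c_centre in the frame of tray above 0.068 m and contact force between the fingers and tin_c below 0.01 N)).
It fails at once if a tin is tipped by more than 40 degrees (angle between any of tin_a_centre, tin_b_centre, tin_c_centre's own z axis and vertical above 0.7 rad).
It fails at once if the screwdriver, brass tin or pliers is moved by more than 3 cm (distance of any of turnscrew, brass_tin, pliers from where it was at the start of the episode above 0.03 m).
It also fails if it takes over 64 s, if anything falls off the work surface, if the arm or the gripper's body presses on something with over 40 N, if the wrist force passes 120 N, or if a joint passes its speed limit or range.

## Working session

There is one attempt and no reset: what is moved stays moved. The work goes in short steps, Python scripts to look and compute and a tool call to move; the robot and the scene stay as the last step left them, time stands still between calls to the robot, and variables do not carry over. Pictures are saved under pics/ and viewed, and the job is handed in when it is done.

Besides the shell and the picture viewer there is one more tool, called after "Emit:" as name(argument=value, ...) on one line, values as JSON. move_arm: Moves the arm, as the interface text tells. Its arguments: {"type":"object","properties":{"rows":{"type":"string"},"grip":{"type":"number"},"newtons":{"type":"number"}},"required":["rows"]}

```bash
mkdir -p pics
cat > h.py <<'E'
import numpy as np, cv2
from scipy.spatial.transform import Rotation as R
from station import sensors, camera, ctrl
def obs(): return sensors.get_obs()
E
python3 - <<'E'
from h import *
o=obs(); print({k:np.round(v,3) for k,v in o.items()})
for n in ("scene","side"):
    c=camera(n); cv2.imwrite(f"pics/{n}0.png",c["color"]); print(n,c["mtx"],c["position"],c["attitude"])
    np.savez(f"pics/{n}0.npz",**c)
E
```

```text
{'time_s': np.float64(0.0), 'qpos': array([ 1.172,  0.3  ,  1.522,  0.   ,  1.321, -0.067]), 'joint_vel': array([-0.   , -0.   ,  0.001,  0.   , -0.001,  0.001]), 'tau': array([-5.0000e-03, -5.3183e+01, -3.5272e+01,  7.1000e-02,  2.5000e-02,
       -0.0000e+00]), 'ee_pos': array([0.179, 0.52 , 0.302]), 'eef_rot': array([-3.141e+00,  1.000e-03,  1.239e+00]), 'force': array([ 0.089, -0.594,  0.424]), 'moment': array([ 0.007,  0.004, -0.012]), 'grip_width': np.float64(0.094)}
scene [[444.15500471   0.         318.86334133]
 [  0.         444.15500471 196.58501752]
 [  0.           0.           1.        ]] [-0.05433553 -0.54331159  0.4631082 ] [-2.01878823  0.02267896 -0.84849873]
side [[459.38732452   0.         326.40347777]
 [  0.         459.38732452 201.41851719]
 [  0.           0.           1.        ]] [ 0.31082815 -0.77098026  0.48176514] [-2.03520301  0.01705346 -0.29388047]
```

View pics/scene0.png

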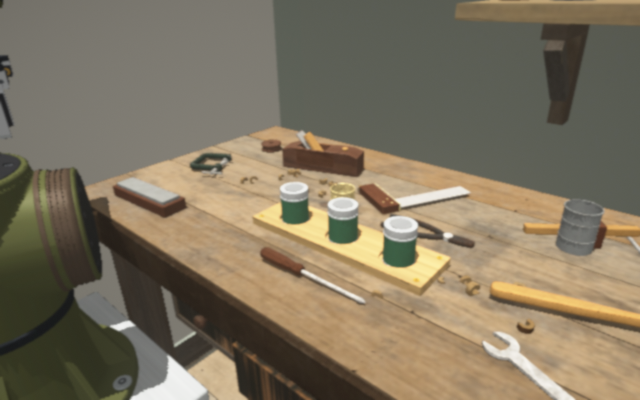

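View pics/side0.png

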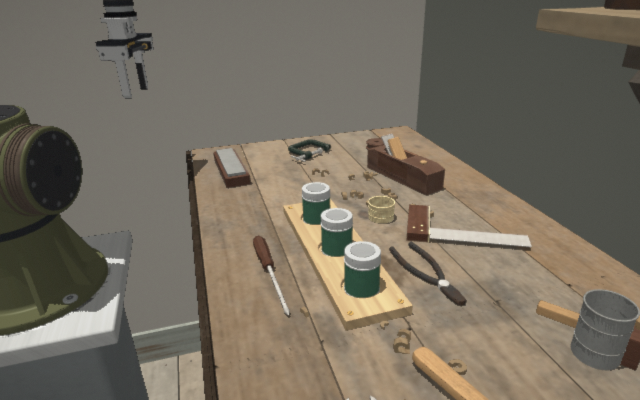

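Both views show the tray with three green tins: in scene they're at about (294,203), (342,221) and (400,241). The screwdriver lies on the robot's side, with the brass tin and pliers behind. Next I measure the tins and tray.

```bash
cat > m.py <<'E'
from h import *
from scipy.optimize import least_squares
def load(n,t="0"):
    return dict(np.load(f"pics/{n}{t}.npz"))
def pose(c): return R.from_euler("xyz",c["attitude"]).as_matrix(), c["position"]
def ray(c,uv,z):
    Rm,p=pose(c); uv=np.atleast_2d(uv).astype(float)
    d=np.c_[(uv-c["mtx"][:2,2])/c["mtx"][0,0],np.ones(len(uv))]@Rm.T
    return p+d*((z-p[2])/d[:,2])[:,None]
def cloud(c):
    Rm,p=pose(c); v,u=np.mgrid[:400,:640]; K=c["mtx"]; Z=c["z_map"]
    P=np.dstack([(u-K[0,2])/K[0,0]*Z,(v-K[1,2])/K[1,1]*Z,Z])
    return P@Rm.T+p
def tins(c):
    hsv=cv2.cvtColor(c["color"],cv2.COLOR_BGR2HSV)
    m=cv2.inRange(hsv,(65,100,20),(95,255,200)); m[:, :230]=0
    n,l,s,ct=cv2.connectedComponentsWithStats(m); P=cloud(c); out=[]
    for i in range(1,n):
        if s[i,4]<150: continue
        mm=cv2.erode((l==i).astype(np.uint8),np.ones((3,3)))>0
        q=P[mm&(c["z_map"]>0)]; q0=q.mean(0); cam=c["position"][:2]
        d=(q0[:2]-cam)/np.linalg.norm(q0[:2]-cam)
        r=least_squares(lambda x:np.hypot(*(q[:,:2]-x).T)-.029,q0[:2]+d*.02,loss="soft_l1",f_scale=.002)
        out.append((s[i,4],ct[i].round(),r.x.round(4),np.percentile(q[:,2],[5,95]).round(4),(np.abs(r.fun).mean()*1e3).round(2)))
    return out
def tray(c):
    hsv=cv2.cvtColor(c["color"],cv2.COLOR_BGR2HSV); P=cloud(c)
    m=((np.abs(P[...,2]-.018)<.006)&(c["z_map"]>0)&(hsv[...,1]>60)).astype(np.uint8)*255
    m=m&cv2.inRange(hsv,(18,60,150),(32,255,255))
    m=cv2.morphologyEx(m,cv2.MORPH_OPEN,np.ones((3,3)))
    n,l,s,_=cv2.connectedComponentsWithStats(m); i=1+np.argmax(s[1:,4])
    v,u=np.where(l==i); X=ray(c,np.c_[u,v],.018)[:,:2]
    return cv2.minAreaRect((X*1000).astype(np.float32)),s[i],m
if __name__=="__main__":
    for n in ("scene","side"):
        c=load(n)
        for t in tins(c): print(n,*t)
        r=tray(c); print(r[0],r[1]); cv2.imwrite(f"pics/{n}_tm.png",r[2])
E
python3 m.py
```

```text
((529.1476440429688, -74.71653747558594), (118.17955780029297, 402.47882080078125), 1.5661237239837646) [ 253  203  197   87 4283]
side 229 [334. 242.] [ 0.56   -0.1064] [0.0242 0.0262] 0.0
side 399 [362. 282.] [ 0.5373 -0.1965] [0.0224 0.0612] 0.55
((532.9505615234375, -69.93447875976562), (110.50948333740234, 400.1808776855469), 1.5498665571212769) [ 285  204  126  117 3252]
```

```bash
python3 - <<'E'
from m import *
for n,pts in (("scene",[(294,212),(342,230),(400,250)]),("side",[(315,213),(336,240),(362,280)])):
    c=load(n); h=cv2.cvtColor(c["color"],cv2.COLOR_BGR2HSV); P=cloud(c)
    for u,v in pts: print(n,h[v,u],P[v,u].round(4))
E
sed -i 's/(65,100,20),(95,255,200)/(60,60,15),(100,255,160)/; s/s\[i,4\]<150/s[i,4]<250/' m.py; python3 m.py
python3 - <<'E'
from m import *
for n in ("scene","side"):
    c=load(n); r=tray(c)[0]; print(n,cv2.boxPoints(r).round(1).tolist())
    # lid-top: white low-saturation region, points with z near .086
    P=cloud(c); m=(np.abs(P[...,2]-.086)<.004)&(c["z_map"]>0)&(P[...,0]>.4)&(P[...,0]<.62)&(np.abs(P[...,1]+.07)<.2)
    k,l,s,ct=cv2.connectedComponentsWithStats(m.astype(np.uint8))
    for i in range(1,k):
        if s[i,4]>100:
            q=P[l==i]; v,u=np.where(l==i); e=cv2.minEnclosingCircle((q[:,:2]*1000).astype(np.float32)); print(s[i,4],q.mean(0).round(4),e, np.median(q[:,2]))
E
```

```text
scene [66 86 92] [0.5102 0.0347 0.0422]
scene [65 83 92] [ 0.5108 -0.0905  0.0451]
scene [67 89 92] [ 0.5135 -0.2149  0.0499]
side [74 99 72] [0.5209 0.0294 0.0416]
side [ 73 101  73] [ 0.5249 -0.0976  0.0501]
side [73 96 74] [ 0.5268 -0.2237  0.0499]
scene 444 [295. 212.] [0.5303 0.0541] [0.0233 0.0591] 1.09
scene 533 [342. 230.] [ 0.5346 -0.0717] [0.0235 0.0598] 0.92
scene 647 [399. 253.] [ 0.5373 -0.1979] [0.0232 0.0603] 0.82
((529.1476440429688, -74.71653747558594), (118.17955780029297, 402.47882080078125), 1.5661237239837646) [ 253  203  197   87 4283]
side 425 [314. 211.] [0.5305 0.0555] [0.0236 0.0621] 1.0
side 607 [335. 242.] [ 0.5347 -0.0703] [0.0226 0.0626] 0.82
side 855 [362. 282.] [ 0.5371 -0.196 ] [0.0224 0.0622] 0.71
((532.9505615234375, -69.93447875976562), (110.50948333740234, 400.1808776855469), 1.5498665571212769) [ 285  204  126  117 3252]
scene [[464.6000061035156, 124.80000305175781], [475.6000061035156, -277.5], [593.7000122070312, -274.29998779296875], [582.7000122070312, 128.10000610351562]]
293 [0.5263 0.0494 0.0858] ((527.6658325195312, 52.04918670654297), 30.435382843017578) 0.08598689050666009
366 [ 0.5302 -0.0758  0.086 ] ((533.0303955078125, -72.55225372314453), 29.64411163330078) 0.08627049564642517
482 [ 0.5328 -0.2006  0.0861] ((536.7095336914062, -199.79212951660156), 30.175216674804688) 0.08631033925064288
side [[472.29998779296875, 128.60000610351562], [483.1000061035156, -271.3999938964844], [593.5999755859375, -268.5], [582.7999877929688, 131.60000610351562]]
307 [0.5288 0.0495 0.0866] ((529.4097290039062, 54.53943634033203), 30.30746078491211) 0.08685507128843561
438 [ 0.5329 -0.0762  0.0866] ((533.6422729492188, -71.19307708740234), 30.204458236694336) 0.08684646438420712
631 [ 0.5353 -0.2009  0.0867] ((537.330810546875, -197.02197265625), 30.110918045043945) 0.0868873951083981
```

View pics/side_tm.png

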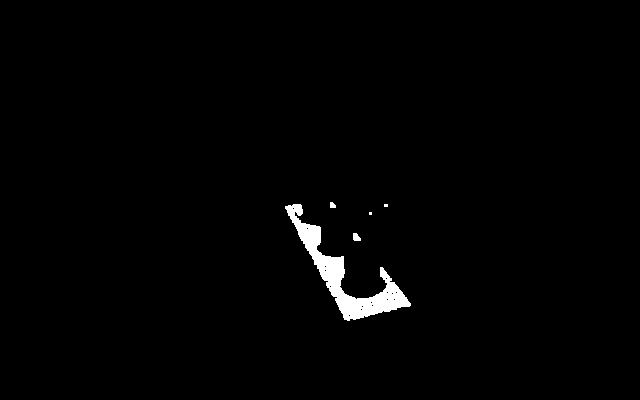

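Tins: a ≈ (0.530, 0.054), b ≈ (0.534, -0.071), c ≈ (0.537, -0.197), with the tray at +1.7° yaw. I'll grasp with the jaws along the tray's y and go to a first.

Add to h.py:
```python
def togo(x,y,z,yaw):
    o=obs(); Rt=R.from_euler("xyz",o["eef_rot"]); T=R.from_euler("xyz",[np.pi,0,yaw])
    d=Rt.inv().apply(np.array([x,y,z])-o["ee_pos"])*1000
    print("t",round(float(o["time_s"]),2),"mm",d.round(1),"rot",(Rt.inv()*T).as_rotvec().round(3),"F",o["force"].round(2),"w",round(float(o["grip_width"]),4))
```

```text
(no output)
```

Emit:
move_arm(rows="0 0 0 0 0 -0.18; 0 0 0 0 0 -0.18; -40 28 0 0 0 0; -40 28 0 0 0 0; -40 28 0 0 0 0; -40 28 0 0 0 0; -40 28 0 0 0 0; -40 28 0 0 0 0; -40 28 0 0 0 0; -40 28 0 0 0 0; -40 28 0 0 0 0; -40 28 0 0 0 0; 0 0 0 0 0 0", grip=1)

```text
time_s: 1.72
ee_pos: [0.4826, 0.1182, 0.2995]
eef_rot: [-3.137, 0.005, 1.613]
force: [-0.8, 0.3, -0.1]
grip_width: 0.0938
```

```bash
python3 -c "
from h import *; togo(.530,.054,.180,1.6)"
```

```text
t 1.73 mm [-65.5  45.2 119.6] rot [-0.005  0.005  0.013] F [-0.78  0.29 -0.14] w 0.0938
```

Emit:
move_arm(rows="-30 22 20 -0.005 0.005 0.013; -30 20 20 0 0 0; -5 3 10 0 0 0; 0 0 0 0 0 0")

```text
time_s: 2.22
ee_pos: [0.5296, 0.0557, 0.2479]
eef_rot: [-3.141, -0.001, 1.601]
force: [-0.1, 1.0, 0.7]
grip_width: 0.0939
```

```bash
python3 -c "
from h import *; togo(.530,.054,.132,1.6)
o=obs(); c=camera('wrist'); np.savez('pics/w1.npz',p=o['ee_pos'],r=o['eef_rot'],**c); cv2.imwrite('pics/w1.png',c['color']); print(c['hand_eye'].round(3),c['mtx'])"
```

```text
t 2.23 mm [ -1.9   0.4 115.9] rot [-0.001 -0.001  0.001] F [-0.07  1.02  0.67] w 0.0939
[[ 1.    -0.001 -0.001 -0.   ]
 [ 0.001  0.965  0.263 -0.076]
 [ 0.001 -0.263  0.965 -0.082]
 [ 0.     0.     0.     1.   ]] [[306.48198622   0.         320.72466835]
 [  0.         306.48198622 200.9048826 ]
 [  0.           0.           1.        ]]
```

View pics/w1.png

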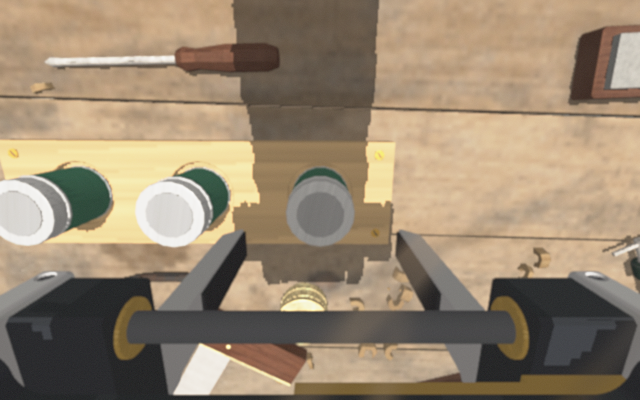

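The wrist view shows tin a's lid centred between the fingers at about (320,210), with the brass tin at (303,297) well clear of them. I'll refine using the lid depth.

```bash
cat > w.py <<'E'
from m import *
def lids(c,p,r):
    K=c["mtx"];Z=c["z_map"];v,u=np.mgrid[:400,:640]
    P=np.dstack([(u-K[0,2])/K[0,0]*Z,(v-K[1,2])/K[1,1]*Z,Z])
    H=c["hand_eye"]; P=P@H[:3,:3].T+H[:3,3]; P=P@R.from_euler("xyz",r).as_matrix().T+p
    m=(np.abs(P[...,2]-.086)<.006)&(Z>0)&(np.abs(P[...,0]-.534)<.05)
    k,l,s,ct=cv2.connectedComponentsWithStats(m.astype(np.uint8))
    for i in range(1,k):
        if s[i,4]>300:
            q=P[l==i]; (cx,cy),rad=cv2.minEnclosingCircle((q[:,:2]*1000).astype(np.float32)); print(ct[i].round(),"c",round(cx,1),round(cy,1),"r",round(rad,1),"mean",q.mean(0).round(4))
if __name__=="__main__":
    import sys; d=np.load(sys.argv[1]); lids(d,d["p"],d["r"])
E
python3 w.py pics/w1.npz
```

```text
[ 26. 212.] c 537.9 -195.7 r 29.6 mean [ 0.5366 -0.1896  0.0861]
[170. 213.] c 534.7 -70.9 r 29.1 mean [ 0.5335 -0.0697  0.0863]
[320. 212.] c 530.9 54.6 r 28.8 mean [0.5296 0.0545 0.0862]
```

Emit:
move_arm(rows="-1 1 25 0 0 0; 0 0 30 0 0 0; 0 0 30 0 0 0; 0 0 20 0 0 0; 0 0 15 0 0 0; 0 0 0 0 0 0")

```text
time_s: 3.02
ee_pos: [0.5303, 0.0616, 0.1309]
eef_rot: [3.133, -0.002, 1.608]
force: [-0.1, -0.4, -0.0]
grip_width: 0.0937
```

```bash
python3 -c "
from h import *; togo(.5305,.0545,.126,1.6)"
```

```text
t 3.02 mm [-7.1 -0.1  4.9] rot [ 0.009 -0.002  0.008] F [-0.06 -0.44 -0.02] w 0.0937
```

Emit:
move_arm(rows="-7 0 5 0.009 -0.002 0.008; 0 0 0 0 0 0; 0 0 0 0 0 0")

```text
time_s: 3.4
ee_pos: [0.5314, 0.0544, 0.1277]
eef_rot: [3.139, 0.0, 1.6]
force: [0.3, -0.7, 0.1]
grip_width: 0.0941
```

```bash
python3 -c "
from h import *; togo(.5305,.0545,.126,1.6)"
```

```text
t 3.4 mm [ 0.1 -0.9  1.7] rot [ 0.002  0.    -0.   ] F [ 0.27 -0.72  0.06] w 0.0941
```

Emit:
move_arm(rows="0 0 0 0 0 0; 0 0 0 0 0 0; 0 0 0 0 0 0; 0 0 0 0 0 0; 0 0 0 0 0 0; 0 0 0 0 0 0", grip=-1, newtons=40)

```text
time_s: 4.15
ee_pos: [0.5315, 0.0544, 0.1282]
eef_rot: [3.139, 0.0, 1.6]
force: [0.3, 0.5, 0.4]
grip_width: 0.0577
```

```bash
python3 -c "
from h import *; togo(.5305,.0545,.126,1.6)"
```

```text
t 4.15 mm [ 0.1 -1.   2.2] rot [ 0.003  0.    -0.   ] F [0.25 0.55 0.44] w 0.0577
```

Gripped at 57.7 mm. Next is a slow lift of about 50 mm.

Emit:
move_arm(rows="0 0 -8 0 0 0; 0 0 -10 0 0 0; 0 0 -12 0 0 0; 0 0 -12 0 0 0; 0 0 -10 0 0 0; 0 0 -8 0 0 0; 0 0 0 0 0 0; 0 0 0 0 0 0; 0 0 0 0 0 0; 0 0 0 0 0 0")

```text
time_s: 5.4
ee_pos: [0.531, 0.0544, 0.1923]
eef_rot: [3.139, 0.0, 1.6]
force: [-0.0, -0.3, -1.5]
grip_width: 0.0582
```

```bash
python3 -c "
from h import *
for i in range(4):
    togo(.5315,.0544,.1282,1.6); c=camera('side')
cv2.imwrite('pics/s2.png',c['color'])"
```

```text
t 5.4 mm [-0.   0.3 64.1] rot [ 0.002  0.    -0.   ] F [-0.   -0.27 -1.53] w 0.0582
t 5.45 mm [-0.   0.3 64. ] rot [ 0.002  0.    -0.   ] F [ 0.25  0.14 -1.4 ] w 0.0582
t 5.5 mm [-0.   0.3 64.1] rot [ 0.002  0.    -0.   ] F [ 0.29 -0.31 -1.02] w 0.0583
t 5.55 mm [-0.1  0.3 64.2] rot [ 0.003  0.    -0.   ] F [-0.06 -0.13 -1.26] w 0.0583
```

View pics/s2.png

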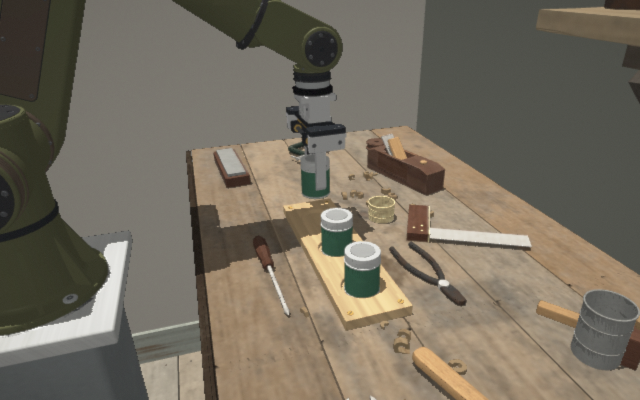

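The picture shows tin a held upright at about (315,177), clear of the tray. The force is about 1.3–1.8 N, so it looks nearly empty. I'll set it back.

Emit:
move_arm(rows="0 0 15 0.002 0 0; 0 0 15 0 0 0; 0 0 10 0 0 0; 0 0 8 0 0 0; 0 0 5 0 0 0; 0 0 0 0 0 0; 0 0 0 0 0 0")

```text
time_s: 6.48
ee_pos: [0.5309, 0.0544, 0.1349]
eef_rot: [-3.141, 0.0, 1.6]
force: [0.1, -0.4, -1.1]
grip_width: 0.0583
```

```bash
python3 -c "
from h import *
togo(.5315,.0544,.1282,1.6)"
```

```text
t 6.47 mm [-0.   0.6  6.7] rot [-0.001  0.    -0.   ] F [ 0.07 -0.39 -1.13] w 0.0583
```

Emit:
move_arm(rows="0 0.5 3 0 0 0; 0 0 2.5 0 0 0; 0 0 1.5 0 0 0; 0 0 1 0 0 0; 0 0 0 0 0 0; 0 0 0 0 0 0")

```text
time_s: 7.22
ee_pos: [0.5319, 0.0545, 0.1284]
eef_rot: [3.14, 0.0, 1.6]
force: [0.4, 0.4, -1.2]
grip_width: 0.0582
```

```bash
python3 -c "
from h import *
togo(.5315,.0544,.1282,1.6)"
```

```text
t 7.22 mm [-0.1 -0.4  0.2] rot [ 0.001  0.    -0.   ] F [ 0.36  0.38 -1.19] w 0.0582
```

Emit:
move_arm(rows="0 0 1 0 0 0; 0 0 1 0 0 0; 0 0 0 0 0 0")

```text
time_s: 7.6
ee_pos: [0.532, 0.0545, 0.1283]
eef_rot: [3.14, 0.0, 1.6]
force: [0.2, 0.4, -2.2]
grip_width: 0.0585
```

```bash
python3 -c "
from h import *
togo(.5315,.0544,.1282,1.6)"
```

```text
t 7.6 mm [-0.1 -0.5  0.1] rot [ 0.002  0.    -0.   ] F [ 0.19  0.38 -2.17] w 0.0585
```

Emit:
move_arm(rows="0 0 2 0 0 0; 0 0 2 0 0 0; 0 0 0 0 0 0")

```text
time_s: 7.98
ee_pos: [0.5323, 0.0545, 0.1285]
eef_rot: [3.139, 0.001, 1.6]
force: [0.1, 0.3, -2.9]
grip_width: 0.0584
```

```bash
python3 -c "
from h import *
togo(.5315,.0544,.1282,1.6)
c=camera('side');np.savez('pics/side3.npz',**c); cv2.imwrite('pics/s3.png',c['color'][130:330,220:440].repeat(3,0).repeat(3,1))"
```

```text
t 7.97 mm [-0.1 -0.8  0.3] rot [0.003 0.001 0.   ] F [ 0.15  0.26 -2.9 ] w 0.0584
```

View pics/s3.png

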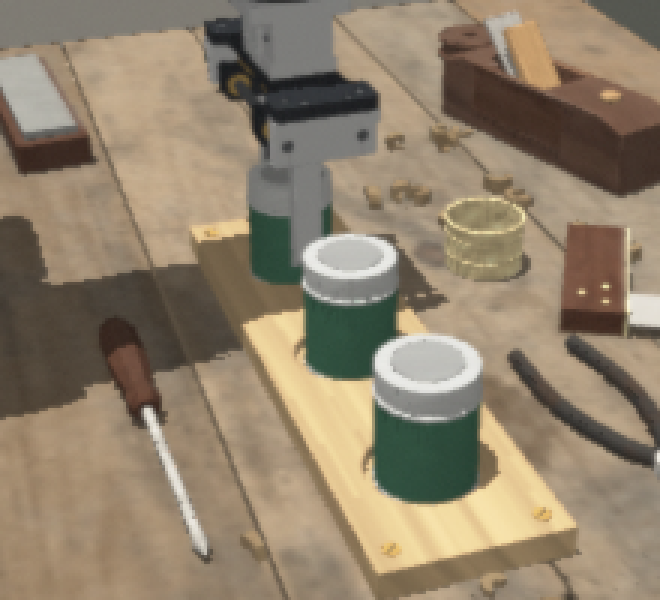

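```bash
python3 -c "
from m import *
for t in '0','3':
    c=load('side',t); P=cloud(c); h=cv2.cvtColor(c['color'],cv2.COLOR_BGR2HSV)
    for u in (306,310,314):
        m=cv2.inRange(h[150:235,u][None],(60,60,15),(100,255,160))[0]>0
        v=np.where(m)[0]+150; print(t,u,v.min(),v.max(),P[v.min(),u,2].round(4),P[v.max(),u,2].round(4))
for i in range(4):
    o=obs(); print(o['force'].round(2),o['moment'].round(3),o['tau'].round(2)); camera('side')
"
```

```text
0 306 201 221 0.0672 0.0186
0 310 202 222 0.0645 0.0202
0 314 203 223 0.0669 0.0184
3 306 201 221 0.0655 0.018
3 310 202 223 0.0664 0.0189
3 314 203 223 0.0656 0.0184
[ 0.2   0.3  -1.43] [0.019 0.012 0.003] [-2.000e-02 -5.659e+01 -2.823e+01 -2.000e-02  1.300e-01  0.000e+00]
[-2.64  0.29  6.9 ] [ 0.049  0.439 -0.091] [ 3.000e-02 -5.314e+01 -2.720e+01 -1.000e-02 -4.000e-01 -0.000e+00]
[-2.52 -0.4   5.67] [-0.032  0.379 -0.006] [ 1.000e-02 -5.331e+01 -2.730e+01 -2.000e-02 -5.100e-01  0.000e+00]
[-2.01 -0.52  5.71] [ 0.015  0.397 -0.054] [-1.000e-02 -5.323e+01 -2.734e+01 -2.000e-02 -5.100e-01  0.000e+00]
```

It's seated: the side pixels match the start and the contact force is now +6 N. Releasing.

Emit:
move_arm(rows="0 0 0 0 0 0; 0 0 0 0 0 0; 0 0 0 0 0 0; 0 0 0 0 0 0", grip=1)

```text
time_s: 8.72
ee_pos: [0.5323, 0.0545, 0.1273]
eef_rot: [3.14, 0.001, 1.6]
force: [0.9, 0.4, -0.0]
grip_width: 0.0931
```

```bash
python3 -c "
from h import *
togo(.5305,.0545,.128,1.6)"
```

```text
t 8.72 mm [ 0.1 -1.8 -0.7] rot [0.002 0.001 0.   ] F [ 0.91  0.42 -0.  ] w 0.0931
```

Emit:
move_arm(rows="0 0 -15 0 0 0; 0 0 -30 0 0 0; 0 0 -35 0 0 0; 0 0 -25 0 0 0; 0 0 0 0 0 0; -40 2 0 0 0 0; -40 2 0 0 0 0; -30 0 0 0 0 0; -10 0 0 0 0 0; 0 0 0 0 0 0; 0 0 0 0 0 0")

```text
time_s: 10.1
ee_pos: [0.5388, -0.0666, 0.2368]
eef_rot: [3.141, -0.001, 1.602]
force: [-0.6, 0.4, 0.3]
grip_width: 0.0941
```

```bash
python3 -c "
from h import *; togo(.5345,-.071,.127,1.6)
o=obs(); c=camera('wrist'); np.savez('pics/w2.npz',p=o['ee_pos'],r=o['eef_rot'],**c); cv2.imwrite('pics/w2.png',c['color'])"; python3 w.py pics/w2.npz
```

```text
t 10.1 mm [ -4.3  -4.5 109.8] rot [ 0.001 -0.001  0.002] F [-0.56  0.4   0.29] w 0.0941
[159. 208.] c 537.6 -196.7 r 29.3 mean [ 0.536  -0.1954  0.0862]
[316. 210.] c 535.2 -71.4 r 28.9 mean [ 0.5338 -0.0713  0.0863]
[471. 211.] c 531.8 54.0 r 29.5 mean [0.5306 0.052  0.086 ]
```

View pics/w2.png

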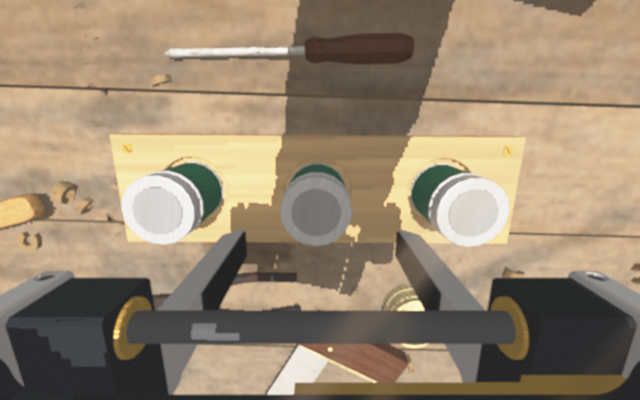

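Tin a is back in its recess at (471,211), upright. Tin b's lid at (316,210) is between the fingers, centred at (0.535, -0.071). Going down on b.

Emit:
move_arm(rows="-4 -4 20 0 0 0; 0 0 25 0 0 0; 0 0 25 0 0 0; 0 0 20 0 0 0; 0 0 0 0 0 0; 0 0 0 0 0 0")

```text
time_s: 10.9
ee_pos: [0.5356, -0.066, 0.1458]
eef_rot: [3.139, -0.0, 1.608]
force: [-0.5, 0.3, 1.0]
grip_width: 0.0941
```

```bash
python3 -c "
from h import *; togo(.535,-.071,.127,1.6)"
```

```text
t 10.9 mm [-4.9 -0.9 18.8] rot [ 0.003 -0.     0.008] F [-0.54  0.26  0.99] w 0.0941
```

Emit:
move_arm(rows="-5 -1 8 0.003 0 0.008; 0 0 7 0 0 0; 0 0 4 0 0 0; 0 0 0 0 0 0; 0 0 0 0 0 0")

```text
time_s: 11.52
ee_pos: [0.5353, -0.0714, 0.1271]
eef_rot: [3.139, 0.0, 1.6]
force: [0.1, 0.9, -0.1]
grip_width: 0.0936
```

```bash
python3 -c "
from h import *; togo(.535,-.071,.127,1.6)"
```

```text
t 11.53 mm [ 0.4 -0.3  0.1] rot [ 0.002  0.    -0.   ] F [ 0.06  0.9  -0.14] w 0.0936
```

Emit:
move_arm(rows="0 0 0 0 0 0; 0 0 0 0 0 0; 0 0 0 0 0 0; 0 0 0 0 0 0; 0 0 0 0 0 0; 0 0 -8 0 0 0; 0 0 -10 0 0 0; 0 0 -12 0 0 0; 0 0 -10 0 0 0; 0 0 -8 0 0 0; 0 0 0 0 0 0; 0 0 0 0 0 0; 0 0 0 0 0 0; 0 0 0 0 0 0", grip=-1, newtons=40)

```text
time_s: 13.28
ee_pos: [0.535, -0.0713, 0.1787]
eef_rot: [3.14, 0.0, 1.6]
force: [-0.8, -0.8, -2.2]
grip_width: 0.0581
```

```bash
python3 -c "
from h import *
for i in range(5):
    togo(.5353,-.0714,.127,1.6); c=camera('side')
cv2.imwrite('pics/s4.png',c['color'])"
```

```text
t 13.28 mm [-0.1  0.2 51.7] rot [ 0.002  0.    -0.   ] F [-0.8  -0.81 -2.23] w 0.0581
t 13.32 mm [-0.1  0.1 51.7] rot [ 0.002  0.    -0.   ] F [-0.09 -0.09 -2.32] w 0.0581
t 13.38 mm [-0.1  0.1 51.8] rot [ 0.002  0.    -0.   ] F [ 0.72  0.25 -2.18] w 0.0583
t 13.43 mm [-0.1  0.1 51.8] rot [ 0.002  0.    -0.   ] F [-0.35 -0.33 -2.54] w 0.0582
t 13.47 mm [-0.1  0.1 51.9] rot [ 0.002  0.    -0.   ] F [-0.35 -0.42 -2.14] w 0.0585
```

View pics/s4.png

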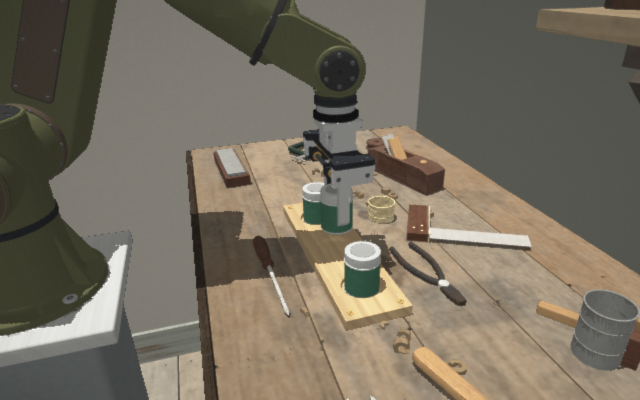

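Tin b is held upright at (337,208) and weighs about 2.3 N, so it's also nearly empty. I'll set it back.

Emit:
move_arm(rows="0 0 12 0.002 0 0; 0 0 12 0 0 0; 0 0 8 0 0 0; 0 0 6 0 0 0; 0 0 3 0 0 0; 0 0 3 0 0 0; 0 0 2 0 0 0; 0 0 0 0 0 0; 0 0 0 0 0 0; 0 0 0 0 0 0")

```text
time_s: 14.78
ee_pos: [0.5352, -0.0713, 0.1295]
eef_rot: [3.141, 0.0, 1.6]
force: [0.4, 0.5, -1.9]
grip_width: 0.0583
```

```bash
python3 -c "
from h import *
togo(.5353,-.0714,.1275,1.6)"
```

```text
t 14.78 mm [-0.1  0.1  2. ] rot [ 0.  0. -0.] F [ 0.37  0.46 -1.94] w 0.0583
```

Emit:
move_arm(rows="0 0 1.5 0 0 0; 0 0 1.5 0 0 0; 0 0 1.5 0 0 0; 0 0 0 0 0 0; 0 0 0 0 0 0; 0 0 0 0 0 0")

```text
time_s: 15.52
ee_pos: [0.5353, -0.0714, 0.1275]
eef_rot: [3.14, 0.001, 1.6]
force: [0.3, -0.7, -0.7]
grip_width: 0.0582
```

```bash
python3 -c "
from h import *
togo(.5353,-.0714,.1275,1.6); camera('side'); togo(.5353,-.0714,.1275,1.6)"
```

```text
t 15.53 mm [-0. -0. -0.] rot [ 0.001  0.001 -0.   ] F [ 0.29 -0.66 -0.71] w 0.0582
t 15.57 mm [-0.1 -0.1  0. ] rot [ 0.001  0.001 -0.   ] F [-0.61 -0.02 -1.94] w 0.0582
```

Emit:
move_arm(rows="0 0 1.5 0 0 0; 0 0 1.5 0 0 0; 0 0 0 0 0 0")

```text
time_s: 15.95
ee_pos: [0.5355, -0.0714, 0.1277]
eef_rot: [3.14, 0.001, 1.6]
force: [-0.2, 0.4, -3.5]
grip_width: 0.0581
```

```bash
python3 -c "
from h import *
togo(.5353,-.0714,.1275,1.6); camera('side'); togo(.5353,-.0714,.1275,1.6)
c=camera('side');np.savez('pics/side5.npz',**c)
from m import load
for t in '0','5':
    c=load('side',t); h=cv2.cvtColor(c['color'],cv2.COLOR_BGR2HSV)
    for u in (326,330,336):
        v=np.where(cv2.inRange(h[180:265,u][None],(60,60,15),(100,255,160))[0])[0]+180; print(t,u,v.min(),v.max())
"
```

```text
t 15.95 mm [-0.  -0.2  0.2] rot [ 0.002  0.001 -0.   ] F [-0.15  0.44 -3.45] w 0.0581
t 16.0 mm [-0.  -0.3  0.1] rot [ 0.002  0.001 -0.   ] F [-0.05 -0.56 -1.76] w 0.058
0 326 201 253
0 330 232 254
0 336 232 255
5 326 231 253
5 330 232 255
5 336 233 255
```

Same signature as before: z has stopped moving and the pixels match the start. Releasing, then moving to c.

Emit:
move_arm(rows="0 0 0 0 0 0; 0 0 0 0 0 0; 0 0 0 0 0 0; 0 0 0 0 0 0; 0 0 0 0 0 0", grip=1)

```text
time_s: 16.68
ee_pos: [0.5357, -0.0714, 0.127]
eef_rot: [3.14, 0.001, 1.6]
force: [0.4, 0.2, 0.7]
grip_width: 0.094
```

```bash
python3 -c "
from h import *; togo(.5353,-.0714,.1275,1.6)"
```

```text
t 16.68 mm [-0.  -0.4 -0.5] rot [ 0.001  0.001 -0.   ] F [0.42 0.22 0.69] w 0.094
```

Emit:
move_arm(rows="0 0 -15 0 0 0; 0 0 -30 0 0 0; 0 0 -35 0 0 0; 0 0 -25 0 0 0; 0 0 0 0 0 0; -40 1 0 0 0 0; -40 1 0 0 0 0; -30 0 0 0 0 0; -12 0 0 0 0 0; 0 0 0 0 0 0; 0 0 0 0 0 0")

```text
time_s: 18.05
ee_pos: [0.5403, -0.1945, 0.2365]
eef_rot: [3.141, -0.001, 1.602]
force: [0.7, -0.5, 0.6]
grip_width: 0.0938
```

```bash
python3 -c "
from h import *; togo(.5375,-.1965,.127,1.6)
o=obs(); c=camera('wrist'); np.savez('pics/w3.npz',p=o['ee_pos'],r=o['eef_rot'],**c); cv2.imwrite('pics/w3.png',c['color'])"; python3 w.py pics/w3.npz
```

```text
t 18.05 mm [ -2.   -2.9 109.5] rot [ 0.    -0.001  0.002] F [ 0.66 -0.52  0.65] w 0.0938
[318. 211.] c 537.7 -197.2 r 28.9 mean [ 0.5362 -0.1972  0.0863]
[473. 213.] c 535.3 -72.5 r 29.2 mean [ 0.5339 -0.0739  0.086 ]
[618. 215.] c 532.6 52.8 r 29.4 mean [0.5327 0.0421 0.0856]
```

View pics/w3.png

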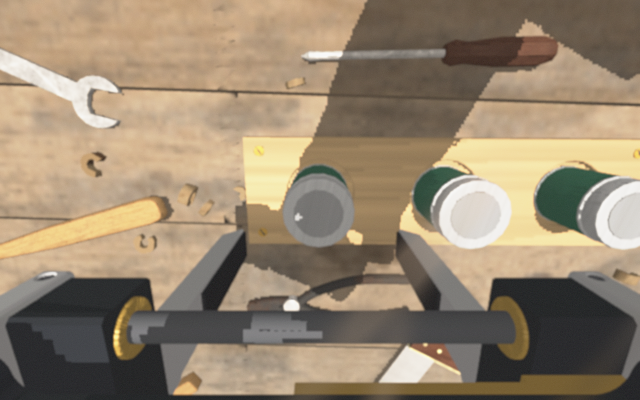

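Tins b (473,213) and a (618,215) are both seated. Tin c's lid at (318,211) is between the fingers. The pliers, at about (300,300), are behind the tray.

Emit:
move_arm(rows="-3 -3 20 0 0 0; 0 0 25 0 0 0; 0 0 25 0 0 0; 0 0 20 0 0 0; 0 0 0 0 0 0; -4 0 5 0 0 0; 0 0 0 0 0 0")

```text
time_s: 18.98
ee_pos: [0.5391, -0.1969, 0.1414]
eef_rot: [3.138, 0.001, 1.608]
force: [-0.7, 0.1, 0.8]
grip_width: 0.0941
```

```bash
python3 -c "
from h import *; togo(.5375,-.197,.127,1.6)"
```

```text
t 18.98 mm [-0.  -1.6 14.4] rot [0.004 0.001 0.008] F [-0.72  0.05  0.78] w 0.0941
```

Emit:
move_arm(rows="0 -1.5 6 0.004 0 0.008; 0 0 6 0 0 0; 0 0 3 0 0 0; 0 0 0 0 0 0; 0 0 0 0 0 0")

```text
time_s: 19.6
ee_pos: [0.5378, -0.1971, 0.1264]
eef_rot: [3.141, 0.001, 1.599]
force: [0.4, -0.2, 0.1]
grip_width: 0.0941
```

```bash
python3 -c "
from h import *; togo(.5375,-.197,.127,1.6)"
```

```text
t 19.6 mm [ 0.1 -0.3 -0.6] rot [ 0.001  0.001 -0.001] F [ 0.39 -0.22  0.14] w 0.0941
```

Emit:
move_arm(rows="0 0 0 0 0 0; 0 0 0 0 0 0; 0 0 0 0 0 0; 0 0 0 0 0 0; 0 0 0 0 0 0; 0 0 -8 0 0 0; 0 0 -10 0 0 0; 0 0 -12 0 0 0; 0 0 -10 0 0 0; 0 0 -8 0 0 0; 0 0 0 0 0 0; 0 0 0 0 0 0; 0 0 0 0 0 0; 0 0 0 0 0 0", grip=-1, newtons=45)

```text
time_s: 21.35
ee_pos: [0.5371, -0.1968, 0.1769]
eef_rot: [-3.14, 0.0, 1.599]
force: [-0.3, -0.7, -5.3]
grip_width: 0.0579
```

```bash
python3 -c "
from h import *
for i in range(4):
    togo(.5375,-.197,.127,1.6); c=camera('side')"
```

```text
t 21.35 mm [-0.2  0.5 49.9] rot [-0.001  0.    -0.001] F [-0.26 -0.67 -5.3 ] w 0.0579
t 21.4 mm [-0.2  0.5 49.9] rot [-0.001  0.    -0.001] F [ 0.51  0.89 -4.64] w 0.0582
t 21.45 mm [-0.2  0.4 50. ] rot [-0.001  0.    -0.001] F [ 0.32  0.09 -5.74] w 0.058
t 21.5 mm [-0.2  0.4 50.1] rot [-0.001  0.    -0.001] F [ 1.36 -0.37 -5.55] w 0.0582
```

Tin c weighs about 5.3 N (~0.55 kg), so it's the full one. I'll lift it about 90 mm more.

Emit:
move_arm(rows="0 0 -10 0 0 0; 0 0 -15 0 0 0; 0 0 -18 0 0 0; 0 0 -18 0 0 0; 0 0 -15 0 0 0; 0 0 -10 0 0 0; 0 0 -4 0 0 0; 0 0 0 0 0 0; 0 0 0 0 0 0; 0 0 0 0 0 0; 0 0 0 0 0 0; 0 0 0 0 0 0; 0 0 0 0 0 0")

```text
time_s: 23.18
ee_pos: [0.537, -0.1967, 0.2734]
eef_rot: [-3.141, 0.0, 1.599]
force: [-0.4, 0.3, -5.4]
grip_width: 0.0581
```

```bash
python3 -c "
from m import *
togo(.5375,-.197,.127,1.6); c=camera('side'); cv2.imwrite('pics/s6.png',c['color']); 
for t in tins(c): print(*t)
c=camera('scene')
for t in tins(c): print(*t)
togo(.5375,-.197,.127,1.6); print(obs()['joint_vel'].round(3))"
```

```text
t 23.18 mm [ -0.3   0.6 146.4] rot [-0.001  0.    -0.001] F [-0.39  0.32 -5.35] w 0.0581
748 [357. 201.] [ 0.5363 -0.1964] [0.1663 0.2088] 0.68
416 [314. 211.] [0.531 0.055] [0.0229 0.0623] 1.04
670 [337. 243.] [ 0.5347 -0.0711] [0.0222 0.0617] 0.87
901 [402. 175.] [ 0.5364 -0.198 ] [0.1666 0.2082] 0.81
443 [295. 212.] [0.5313 0.0533] [0.0238 0.0589] 1.03
559 [343. 231.] [ 0.5349 -0.0728] [0.0222 0.0597] 0.85
t 23.27 mm [ -0.3   0.6 146.4] rot [-0.001  0.    -0.001] F [ 0.67 -0.1  -5.27] w 0.0581
[ 0.001  0.002 -0.001 -0.001  0.001  0.001]
```

View pics/s6.png

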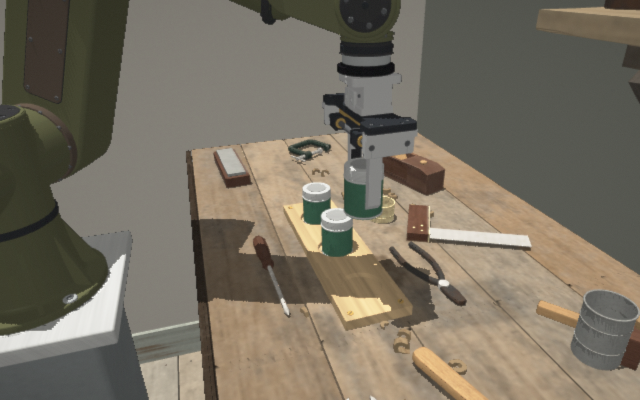

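Tin c is held upright at (364,190), about 14 cm above its seat. Tins a and b stand in their recesses within 2 mm of their measured start positions, and the bystanders haven't moved. Handing in.

```bash
python3 -c "
from h import *; print(ctrl.hand_in())"
```

```text
the job is handed in; nothing more can be done
None
```

I found the full tin in the right-hand (-y) recess (c), and handed the job in with the arm holding it upright and still, about 14 cm above its seat. No verdict was reported.

- **Weights:** I lifted a, then b, then c. The force readings were about 1.3 N for a, 2.3 N for b and 5.3 N for c (roughly 0.15, 0.25 and 0.55 kg).
- **Tins put back:** a and b went back upright in their own recesses and were released. The last camera check put both within 2 mm of where I measured them at the start.
- **Tin c at the end:** the cameras and the arm's height agree that its underside is about 14 cm above the tray's top, against the 10 cm needed. The finger opening was steady at 58 mm and joint speeds were about 0.
- **Bystanders:** the screwdriver, brass tin and pliers look unmoved in the last picture. I didn't measure their positions.
- **Time:** about 23 s of the 64 s.

**Check that disagreed:** the force reading was unclear while seating both tins. For a it showed contact (+6 N) only after a pause. For b it never clearly did, so I judged it seated by its height and picture match. The later camera check supports that.

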